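# Put the lighthouse model back together on its rock

### The job

Put the display lighthouse back together on its rock plinth, one piece at a time from the bottom up: first the blue section, then the red, then the white, and the lantern on top, each seated squarely over the brass boss of the piece beneath it and let go before the next is fetched. Set the pieces down gently rather than dropping them, and leave the tugboat, the brass gauge, the rubber duck and the valve standing where they are.

Things in the scene. Friction and masses are not known exactly. Their poses are not given: they have to be found in the camera images.
- plinth_top (a point): The plinth, fixed to the table: a round dark wooden disc 124 mm across with a grey rock cone on it, the whole 30 mm high, with a flat rock top 80 mm across, and in its middle a brass boss 42 mm across standing 7 mm higher, its rim bevelled. This point is the centre of the flat rock top (at the foot of the boss), 30 mm above the table; z up. The blue section goes here.
- base_mid (a point): The blue section with a small wooden door: an upright loose hollow cylinder, outer diameter 60 mm, 58 mm high, about 0.11-0.22 kg, open underneath (inside diameter 50 mm, so it drops loosely, 4 mm all round, over the plinth's boss). Its flat closed top carries a brass boss 34 mm across, 7 mm high, bevelled. This point is on its axis half-way up, 29 mm above its underside; z is its axis, up.
- middle_mid (a point): The red section with small dark windows: an upright loose hollow cylinder, outer diameter 52 mm, 54 mm high, about 0.09-0.18 kg, open underneath (inside diameter 42 mm, 4 mm loose all round over the blue section's boss). Brass boss 27 mm across, 7 mm high on its flat top. This point is on its axis half-way up, 27 mm above its underside; z is its axis, up.
- upper_mid (a point): The white section with small dark windows: an upright loose hollow cylinder, outer diameter 45 mm, 50 mm high, about 0.07-0.14 kg, open underneath (inside diameter 35 mm, 4 mm loose all round over the red section's boss). Brass boss 23 mm across, 7 mm high on its flat top. This point is on its axis half-way up, 25 mm above its underside; z is its axis, up.
- lantern_mid (a point): The lantern, loose, upright, 69 mm high, 0.06-0.13 kg: a black gallery disc 46 mm across, 10 mm high at its foot, with a socket 31 mm across, 8 mm deep underneath (4 mm loose all round over the white section's boss); on it the amber lamp room to grip, 34 mm across, 10 to 48 mm up; then a green cone roof and brass ball. This point: on its axis, 32 mm above its underside; z its axis, up.
- tug_mid (a point): Bystander, loose: a red toy tugboat 100 mm long (its x axis), 36 mm wide, 49 mm high, with a white cabin; this point is 25 mm above the table at its middle. Leave it where it is.
- gauge_mid (a point): Bystander, loose: a brass pressure gauge lying on its back, dial up, 68 mm across and 24 mm high, with a stub 17 mm long sticking out along its x axis; this point is at its centre, 11 mm above the table. Leave it where it is.
- duck_mid (a point): Bystander, loose: a yellow rubber duck, body 52 mm across, 56 mm high, its orange beak reaching 34 mm from the middle along its x axis; this point is 28 mm above the table at the middle of its body. Leave it where it is.
- valve_mid (a point): Bystander, loose: a dark steel valve 74 mm long (its x axis), 36 mm wide, 52 mm high, with a bright round hand-wheel 44 mm across on top; this point is 26 mm above the table at its middle. Leave it where it is.

How it is judged:
By the outcome, as a careful person would: the job done as asked, in the order asked, and still so for the second after the job is handed in, with the robot touching nothing.
It also fails if it takes over 120 s, if anything falls off the work surface, if the arm or the gripper's body presses on something with over 40 N, if the wrist force passes 120 N, or if a joint passes its speed limit or range.

### The arm

A 7-joint arm with a two-finger parallel gripper is mounted at the origin on the work surface. World frame = base frame: x ahead of the robot, y to its left, z up, the work surface at z = 0. Lengths are in mm, angles in degrees, forces in N, time in s.
With the tool pointing down it reaches from about 425 to 925 mm from the base axis. Payload 6.8 kg.
Tool frame: the origin (TCP) lies at the centre of the arm's flange, where the gripper is bolted on; the fingertips stand 173 mm ahead of it and the grasp point (between the pads) lies 155 mm ahead of it (ctrl.tip_reach is the distance from the TCP to the fingertips, in mm); z points along the fingers, y is the direction in which the jaws open and shut (so a half turn about z gives the same grasp; the last joint's range is limited). The gripper opens to 85 mm and grips with 20 to 120 N. Pads are 22 mm wide; open, the fingers measure 114 mm over their backs; the gripper's body (76 mm by 85 mm) begins 54 mm behind the grasp point. The pads swing forward as they close: fully open they stand 13 mm farther back than shut.
Start: joints at [61.358, 27.33, 1.283, 89.118, -0.659, 63.558, -4.761], TCP at [257.757, -623.862, 404.708] pointing down, gripper open.
Joint ranges: [-169.35, 169.35], [-19.33, 120.38], [-80.79, 83.38], [13.8, 139.57], [-78.32, 258.32], [9.67, 109.79], [-169.56, 169.56]. Speed limits (degrees/s): [136.94, 136.94, 180, 180, 180, 180, 180].

### API

Orientations are given as a 3x3 rotation matrix whose columns are the frame's x, y, z axes.
In Python, from plant import ctrl gives the robot as it stands. Calls block until the motion is done:
- ctrl.move_to(position, orientation): joint-space move of the TCP to a pose.
- ctrl.move_linear(position, attitude=None, vel=150): straight line of the TCP; attitude=None keeps the orientation; vel is the mean speed in mm/s.
- ctrl.goto_joints(angles): joint-space move.
- ctrl.gripper_to(opening): finger opening in mm; the grip force is fixed at half the most; returns when the fingers have stopped.
- ctrl.sleep(seconds).
- ctrl.solve_ik(position, orientation): joint angles nearest the present ones, or None.
- ctrl.sense(): the state.
- ctrl.camera(name): name is "scene" or "top"; returns a dict with "pixels" (420x560x3 uint8, red, green, blue), "depth" (420x560 float32, mm along the optical axis (not along the pixel's ray), 0 where there is no reading), "mtx" (3x3 intrinsics, pixels), "extrinsics" (4x4, takes a point from world to camera coordinates). Camera axes: x right, y up, looking along -z (the intrinsics and any distortion apply to the point x, -y, -z); pixel columns grow to the right and rows downward; lengths in mm; the calibration is good to about 2 mm. A picture is of the moment at which its call begins.
A pose or a line that the arm cannot do raises ctrl.MotionError and nothing moves.
- ctrl.job_done(): hands the job in, once; it reports no verdict.
The state is a dict: "time_s": time; "joints": joint angles; "qd": joint speeds; "joint_efforts": joint torques, N m; "tcp_pos": TCP position; "tool_rot": TCP orientation; "force": force on the tool from outside, world axes, zero at the start; "wrist_torque": the same for the moment, N m; "width": finger opening in mm.
Only numpy, scipy, OpenCV 4.12 (cv2) and the standard library are available. Lean on these libraries where they do the work, as an engineer would, in place of code of your own. Each camera call takes 0.05 s, during which the arm holds its last target. There are 200 camera calls.

## Working session

There is one attempt and no reset: what is moved stays moved. The work goes in short steps, each a Python script; the robot and the scene stay as the last script left them, time stands still between calls to the robot, and variables do not carry over. Pictures are saved under pics/ and viewed, about 12 in all and at most 16, crops included, and the job is handed in when it is done.

```bash
mkdir -p pics; ls
python3 - <<'E'
from plant import ctrl
import cv2,numpy as np
s=ctrl.sense();print(s['time_s'],s['tcp_pos'],s['tool_rot'],s['width'])
for n in("scene","top"):
    c=ctrl.camera(n);cv2.imwrite(f"pics/a_{n}.png",c["pixels"][:,:,::-1]);print(n,c["mtx"],c["extrinsics"],[k for k in c],(c['depth']>0).mean())
E
```

```text
pics
0.0 [ 257.63113399 -623.60396801  403.71275519] [[ 9.24227642e-01  3.81841041e-01 -8.27823799e-04]
 [ 3.81841912e-01 -9.24226214e-01  1.63077497e-03]
 [-1.42399642e-04 -1.82330513e-03 -9.99998328e-01]] 85.12983021421087
scene [[465.67721177   0.         282.17290229]
 [  0.         465.67721177 203.20718355]
 [  0.           0.           1.        ]] [[ 7.14933723e-01  6.98913101e-01  1.97547143e-02 -3.83811011e+02]
 [-3.85607561e-01  3.70563276e-01  8.44979093e-01  1.42473461e+02]
 [ 5.83246586e-01 -6.11721616e-01  5.34434359e-01 -1.51242912e+03]
 [ 0.00000000e+00  0.00000000e+00  0.00000000e+00  1.00000000e+00]] ['pixels', 'depth', 'mtx', 'extrinsics'] 0.9894260204081633
top [[495.25761092   0.         282.27822738]
 [  0.         495.25761092 202.13671756]
 [  0.           0.           1.        ]] [[-1.00433957e-02 -9.99818355e-01  1.61983808e-02  5.68004780e+00]
 [ 9.83020625e-01 -6.90390034e-03  1.83365172e-01 -4.92484792e+02]
 [-1.83220033e-01  1.77649514e-02  9.82911403e-01 -1.14966568e+03]
 [ 0.00000000e+00  0.00000000e+00  0.00000000e+00  1.00000000e+00]] ['pixels', 'depth', 'mtx', 'extrinsics'] 0.9959566326530612
```

View pics/a_scene.png

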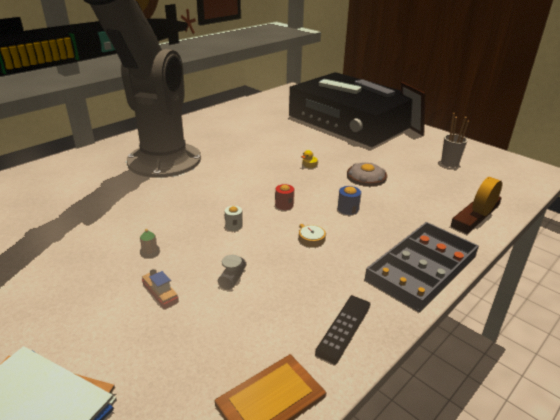

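View pics/a_top.png

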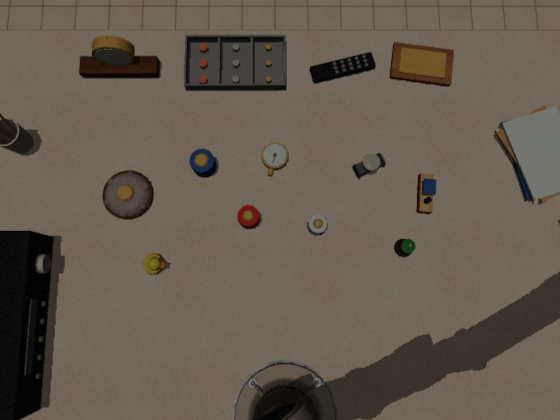

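The scene view shows the plinth at (367,173), blue at (349,198), red at (285,195), white at (233,215) and the lantern at (148,240). The top view has them at (127,194), (203,162), (248,216), (317,225) and (405,247). The bystanders stand apart from the pieces, and the wooden desk items are off to the sides.

```bash
cat > h.py <<'E'
import cv2,numpy as np
from plant import ctrl
def ray(c,uv):
    E=c["extrinsics"];R=E[:3,:3];K=c["mtx"]
    d=np.array([(uv[0]-K[0,2])/K[0,0],-(uv[1]-K[1,2])/K[1,1],-1.])
    return -R.T@E[:3,3],R.T@d
def plane(c,uv,z):
    o,d=ray(c,uv);return o+d*(z-o[2])/d[2]
def proj(c,p):
    q=c["extrinsics"][:3,:3]@p+c["extrinsics"][:3,3];K=c["mtx"]
    return np.array([K[0,2]-K[0,0]*q[0]/q[2],K[1,2]+K[1,1]*q[1]/q[2]])
def tri(c1,u1,c2,u2):
    o,d=ray(c1,u1);p,e=ray(c2,u2)
    t=np.linalg.lstsq(np.c_[d,-e],p-o,rcond=None)[0]
    a,b=o+t[0]*d,p+t[1]*e
    return (a+b)/2,np.linalg.norm(a-b)
def blob(c,uv,lo,hi,r=18):
    """largest colour blob near uv -> centre, area"""
    m=cv2.inRange(cv2.cvtColor(c["pixels"],cv2.COLOR_RGB2HSV),np.array(lo),np.array(hi))
    w=np.zeros_like(m);cv2.circle(w,(int(uv[0]),int(uv[1])),r,255,-1);m&=w
    n,l,s,ce=cv2.connectedComponentsWithStats(m)
    if n<2:return None,0,None
    i=1+s[1:,4].argmax();return ce[i],s[i,4],l==i
def cloud(c,mask):
    v,u=np.nonzero(mask);z=c["depth"][v,u];k=z>0
    o,d=ray(c,(0,0));P=[]
    for a,b,t in zip(u[k],v[k],z[k]):
        o,d=ray(c,(a,b));P.append(o+d*t)
    return np.array(P)
BR=((8,110,70),(27,255,255));GR=((40,60,20),(85,255,255))
E
cat > m.py <<'E'
from h import *
T=ctrl.camera("top");S=ctrl.camera("scene")
W=dict(plinth=((125,193),(367,168),BR),blue=((201,160),(349,191),BR),red=((248,215),(285,188),BR),white=((317,224),(233,210),BR),lantern=((407,247),(148,234),GR))
for n,(a,b,h) in W.items():
    u,A,m=blob(T,a,*h,r=11);v,B,k=blob(S,b,*h,r=11)
    if u is None or v is None: print(n,A,B);continue
    p,g=tri(T,u,S,v);C=cloud(T,m);D=cloud(S,k)
    print(n,u.round(1),A,v.round(1),B,'tri',p.round(1),'gap',g.round(1),'depthT',np.median(C,0).round(1),C[:,2].std().round(1),'depthS',np.median(D,0).round(1))
g=T["depth"]; print(np.median(cloud(T,np.pad(np.ones((10,10),bool),((300,110),(200,350))))[:,2]))
v=[cv2.resize(T["pixels"][130:280,90:450],None,fx=2.2,fy=2.2,interpolation=2)]
cv2.imwrite("pics/b.png",v[0][:,:,::-1])
E
python3 m.py
```

```text
plinth [124.6 192.3] 219 [367.3 166.9] 85 tri [522.5 385.8  32. ] gap 1.3 depthT [521.3 384.1  35.8] 3.0 depthS [525.  382.9  34.7]
blue [201.  159.7] 135 [349.8 189.7] 64 tri [596.  197.5  59.5] gap 1.2 depthT [594.  196.3  63.9] 2.3 depthS [600.8 191.9  63.2]
red [247.7 215. ] 100 [284.7 195.5] 62 tri [463.5  85.1  30.7] gap 1.2 depthT [459.3  83.4  59.3] 2.8 depthS [480.3  67.1  43.2]
white [317.6 223.1] 57 [232.7 208.8] 37 tri [440.1 -81.9  51.5] gap 0.3 depthT [439.3 -82.5  56.2] 2.3 depthS [445.1 -84.5  53.9]
lantern [407.3 245.9] 156 [147.2 235.7] 83 tri [ 384.4 -294.9   46.7] gap 0.5 depthT [ 383.1 -292.3   53.2] 9.6 depthS [ 394.3 -300.    53.2]
0.2383528520388154
```

View pics/b.png

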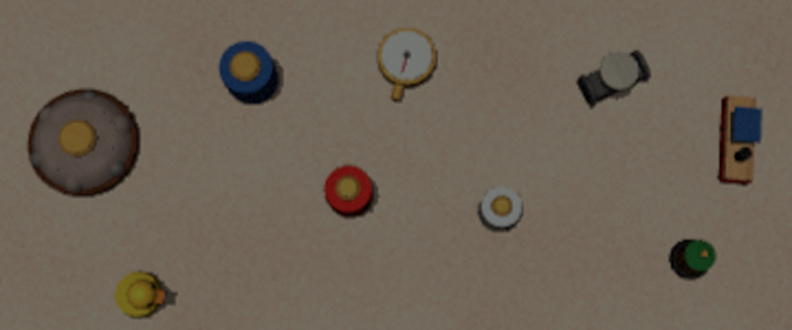

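The image confirms the blobs: brass bosses centred on blue, red and white, the green roof on the lantern, and clear finger room around every piece. Depth puts the tops at about 36/64/59/56 mm, close to the text. The triangulated heights come out lower because the boss sides show in the oblique view. Next I'll pick up the blue section.

```bash
cat > a.py <<'E'
from h import *
def rot(p):
    f=np.arctan2(p[1],p[0]);y=np.array([np.cos(f),np.sin(f),0]);z=np.array([0,0,-1.])
    return np.c_[np.cross(y,z),y,z]
def st(t=''):
    s=ctrl.sense();print(t,'t %.1f'%s['time_s'],'tcp',s['tcp_pos'].round(1) if hasattr(s['tcp_pos'],'round') else s['tcp_pos'],'F',np.round(s['force'],1),'w %.1f'%s['width'],flush=True);return s
def boss(T,uv,z,r=11):
    u,A,m=blob(T,uv,*BR,r=r);return plane(T,u,z),A
def pick(xy,g,travel):
    """grasp g mm above the table, jaws radial"""
    p=np.array([*xy,g+155.]);R=rot(p)
    ctrl.move_to([*xy,max(g+155+110,330)],R);ctrl.move_linear(p,R,vel=150)
    s=st('at');ctrl.gripper_to(20);s=st('closed')
    ctrl.move_linear([*xy,travel],R,vel=200);st('lifted')
    return s['tcp_pos'][2]
def place(xy,dz,zp,travel):
    """lower to zp+dz (zp = TCP z at grasp, dz = height of seat) feeling for contact, True if seated"""
    R=rot(xy);z=zp+dz
    ctrl.move_to([*xy,travel],R);ctrl.move_linear([*xy,z+16],R,vel=180);ctrl.sleep(.4)
    s=st('above');f0=s['force'][2];cz=z+16
    while cz>z-4:
        cz-=1;ctrl.move_linear([*xy,cz],R,vel=25);s=ctrl.sense()
        if abs(s['force'][2]-f0)>4:break
    st('contact, expected z %.1f'%z);return abs(s['tcp_pos'][2]-z)<3
def release(travel):
    s=ctrl.sense();p=np.array(s['tcp_pos']);ctrl.gripper_to(85);ctrl.sleep(.2);st('open')
    ctrl.move_linear([p[0],p[1],travel],None,vel=180)
E
cat > pos.py <<'E'
from a import *
T=ctrl.camera("top")
P={n:boss(T,uv,z)[0][:2] for n,uv,z in(("plinth",(125,193),35.5),("blue",(201,160),63.5),("red",(248,215),59.5),("white",(317,224),55.5))}
u,A,m=blob(T,(407,247),*GR,r=14);(c,r)=cv2.minEnclosingCircle(np.argwhere(m)[:,::-1].astype(np.float32))
P["lantern"]=plane(T,c,48)[:2];print({k:v.round(1).tolist() for k,v in P.items()},r)
np.savez("pos.npz",**P)
for k,v in P.items():
    for z in(190,330,400,450): 
        if ctrl.solve_ik([*v,z],rot(v)) is None: print('noIK',k,z)
E
python3 pos.py
python3 - <<'E'
from a import *
P=np.load("pos.npz")
zp=pick(P["blue"],34,400)
print(zp);open("zp","w").write(str(zp))
E
```

```text
{'plinth': [521.2, 384.3], 'blue': [594.5, 196.5], 'red': [459.3, 84.0], 'white': [439.5, -81.7], 'lantern': [383.8, -294.1]} 7.615873336791992
at t 4.5 tcp [594.9 196.8 190. ] F [ 0.2  0.1 -0.4] w 85.3
closed t 4.8 tcp [595.1 196.7 190.4] F [-0.1 -0.9  4.8] w 58.9
lifted t 6.0 tcp [594.1 196.1 398.5] F [ 0.4 -1.  -2.5] w 58.5
190.4078621903346
```

Run:
```python
from a import *
P=np.load("pos.npz");zp=float(open("zp").read())
ok=place(P["plinth"],30,zp,400);print(ok)
if ok:
    release(400)
```

```text
above t 8.3 tcp [521.3 384.3 236.8] F [ 0.5 -0.4 -2.2] w 59.1
contact, expected z 220.4 t 12.6 tcp [521.2 384.5 220.4] F [-1.7 -2.7  5.9] w 58.8
True
open t 13.2 tcp [521.2 384.3 219.3] F [-0.6  0.1 -0.6] w 85.2
```

Blue touched down at exactly the expected seat height. I'll fetch red, then measure the blue boss before placing.

```bash
cat > look.py <<'E'
from a import *
import sys
def look(ztop,tag):
    T=ctrl.camera("top");P=np.load("pos.npz")
    p0=np.array([*P["plinth"],ztop-1.5]);q=proj(T,p0);b,A=boss(T,q,ztop-1.5,r=14);u,_,m=blob(T,q,*BR,r=14)
    C=cloud(T,m);print('boss xy',b.round(1),'area',A,'depth z',np.median(C[:,2]).round(1),'expected px',q.round(1),'got',u.round(1))
    S=ctrl.camera("scene");s=proj(S,p0);v,B,_=blob(S,s,*BR,r=12)
    print('scene expected',s.round(1),'got',None if v is None else v.round(1))
    if v is not None: print('tri',tri(T,u,S,v))
    f=lambda c,q:cv2.resize(cv2.getRectSubPix(c["pixels"],(130,180),tuple(map(float,q))),None,fx=3,fy=3)
    cv2.imwrite(f"pics/{tag}.png",np.hstack([f(T,q),f(S,s)])[:,:,::-1])
    return b[:2]
E
python3 - <<'E'
from a import *
from look import look
P=np.load("pos.npz")
zp=pick(P["red"],32,400)
open("zp","w").write(str(zp));look(95,"c")
E
```

```text
at t 16.6 tcp [459.7  84.4 187.6] F [-0.5 -0.5 -0.5] w 85.2
closed t 17.0 tcp [459.7  84.1 188. ] F [-1.7 -0.9  9.8] w 51.2
lifted t 18.2 tcp [458.9  83.7 398.9] F [ 0.5  0.4 -2. ] w 51.6
boss xy [519.6 383.2  93.5] area 150 depth z 94.2 expected px [117.1 187.3] got [117.6 188. ]
scene expected [368.8 148.8] got [368.9 149.3]
tri (array([520.68579638, 384.50204234,  91.3281541 ]), np.float64(1.5459864616645116))
```

View pics/c.png

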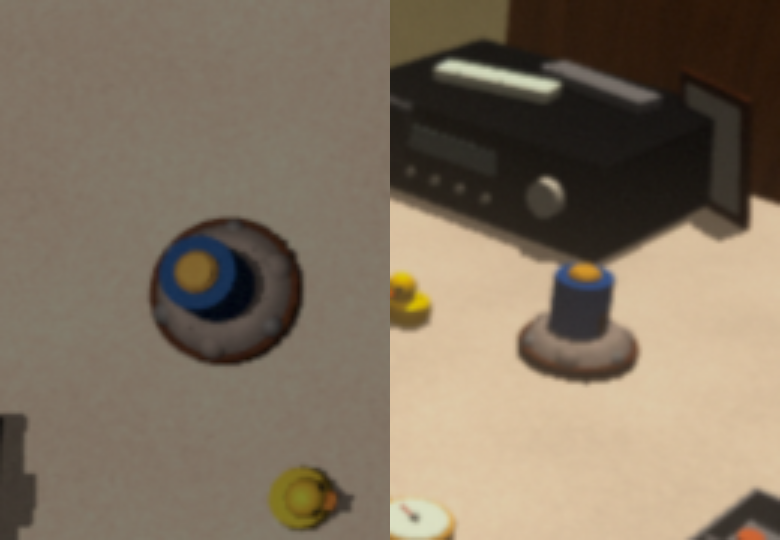

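Both views show blue upright and square on the plinth, with its boss at about (520,384) and its top at 94 mm. Next I'll place red there and fetch white.

Run:
```python
from a import *
from look import look
P=np.load("pos.npz");zp=float(open("zp").read())
ok=place((520.2,383.7),88,zp,400);print(ok)
if ok:
    release(430)
    zp=pick(P["white"],30,430)
    open("zp","w").write(str(zp));look(149,"d")
```

```text
above t 20.7 tcp [520.2 383.8 292.5] F [ 0.2  0.5 -1.9] w 51.3
contact, expected z 276.0 t 24.9 tcp [520.2 383.9 276.1] F [-1.6 -2.3  6.7] w 51.1
True
open t 25.5 tcp [520.2 383.7 274.9] F [-0.8  0.5  0.5] w 84.9
at t 29.4 tcp [439.8 -81.6 185.5] F [-0.1 -0.3  0.6] w 84.8
closed t 29.9 tcp [439.7 -81.8 185.8] F [-1.5 -0.5  7.6] w 43.9
lifted t 31.3 tcp [439.  -81.8 429. ] F [ 0.6  0.1 -0.3] w 43.9
boss xy [518.7 382.8 147.5] area 117 depth z 148.1 expected px [109.5 182.1] got [110.2 183.2]
scene expected [371. 132.] got [370.5 132.6]
tri (array([519.59688949, 383.91448978, 145.17780263]), np.float64(0.9841407904698309))
```

```bash
ls -la pics
```

```text
total 1500
drwxr-xr-x 2 agent agent   4096 Dec  5 12:34 .
drwxr-xr-x 3 agent agent   4096 Dec  5 12:33 ..
-rw-r--r-- 1 agent agent 331774 Dec  5 12:30 a_scene.png
-rw-r--r-- 1 agent agent 301557 Dec  5 12:30 a_top.png
-rw-r--r-- 1 agent agent 244947 Dec  5 12:31 b.png
-rw-r--r-- 1 agent agent 319530 Dec  5 12:33 c.png
-rw-r--r-- 1 agent agent 321960 Dec  5 12:34 d.png
```

View pics/d.png

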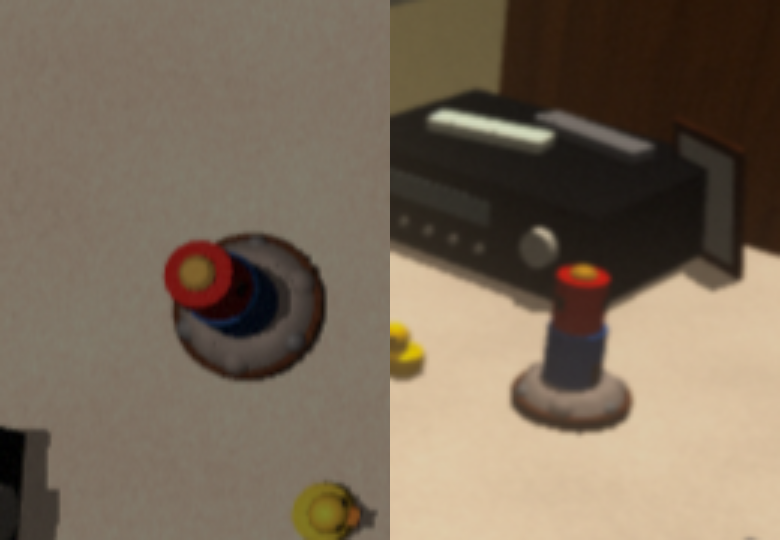

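Run:
```python
from a import *
zp=float(open("zp").read())
ok=place((519.7,383.5),142,zp,450);print(ok)
if ok: release(470)
```

```text
above t 34.2 tcp [519.7 383.6 344.2] F [ 0.1  0.2 -0.3] w 44.0
contact, expected z 327.8 t 38.5 tcp [519.7 383.8 327.9] F [-1.3 -2.   6.6] w 44.2
True
open t 39.2 tcp [519.7 383.5 326.7] F [-0.2 -1.1 -0.7] w 85.3
```

Red sits squarely on blue in both views, and white seated at its expected height. Now the lantern.

Run:
```python
from a import *
from look import look
P=np.load("pos.npz")
zp=pick(P["lantern"],33,470)
open("zp","w").write(str(zp));look(199,"e")
```

```text
at t 43.7 tcp [ 384.3 -294.2  188.6] F [0.5 0.2 0.1] w 84.9
closed t 44.2 tcp [ 384.  -294.2  188.6] F [-2.3 -0.2  6.5] w 32.4
lifted t 45.8 tcp [ 383.5 -294.1  469. ] F [ 0.1  0.3 -1. ] w 33.0
boss xy [518.7 382.8 197.5] area 75 depth z 198.6 expected px [101.8 176.8] got [102.4 178. ]
scene expected [373.1 115.9] got [372.9 116.3]
tri (array([519.75858753, 384.00008745, 195.78692869]), np.float64(1.7218402009566942))
```

View pics/e.png

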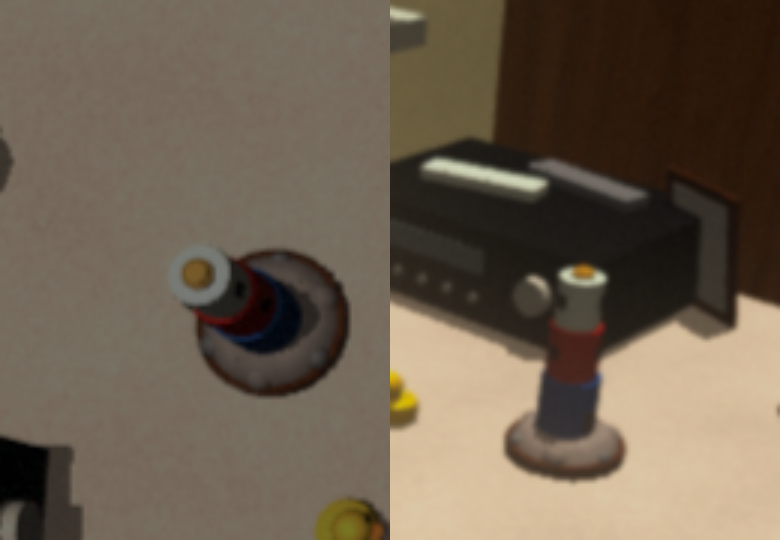

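The three sections stand straight, with white's boss at about (519.3, 383.4) and its top at 199 mm. I'll place the lantern, back off and look.

Run:
```python
from a import *
zp=float(open("zp").read())
ok=place((519.3,383.4),192,zp,470);print(ok)
if ok:
    release(490)
    ctrl.move_to([500,-350,480],rot((500,-350)));ctrl.sleep(.5);st('away')
    T=ctrl.camera("top");S=ctrl.camera("scene")
    cv2.imwrite("pics/f.png",cv2.resize(S["pixels"][60:330,100:460],None,fx=2.2,fy=2.2)[:,:,::-1])
    cv2.imwrite("pics/g.png",cv2.resize(T["pixels"][100:300,60:460],None,fx=2,fy=2)[:,:,::-1])
    q=proj(T,np.array([519.3,383.4,192+48]));s=proj(S,np.array([519.3,383.4,192+52]))
    u,A,m=blob(T,q,*GR,r=14);v,B,_=blob(S,s,*GR,r=14);c,r=cv2.minEnclosingCircle(np.argwhere(m)[:,::-1].astype(np.float32))
    print('roof',plane(T,c,240).round(1),r,'tri',tri(T,u,S,v),'depth max',np.sort(cloud(T,m)[:,2])[-5:])
```

```text
above t 49.3 tcp [519.3 383.5 397.2] F [-0.6  0.  -0.4] w 32.7
contact, expected z 380.6 t 53.5 tcp [519.3 383.6 380.7] F [-0.8 -1.   5.9] w 32.5
True
open t 54.3 tcp [519.3 383.4 379.6] F [-0.2 -0.4  0.1] w 85.0
away t 58.2 tcp [ 500. -350.  480.] F [ 0.1  0.1 -0.2] w 85.2
roof [518.9 383.3 240. ] 8.602425575256348 tri (array([518.77208323, 382.99409394, 242.4477354 ]), np.float64(3.196822838321537)) depth max [255.43370916 256.13585285 256.73069574 257.78318966 259.88467028]
```

View pics/f.png

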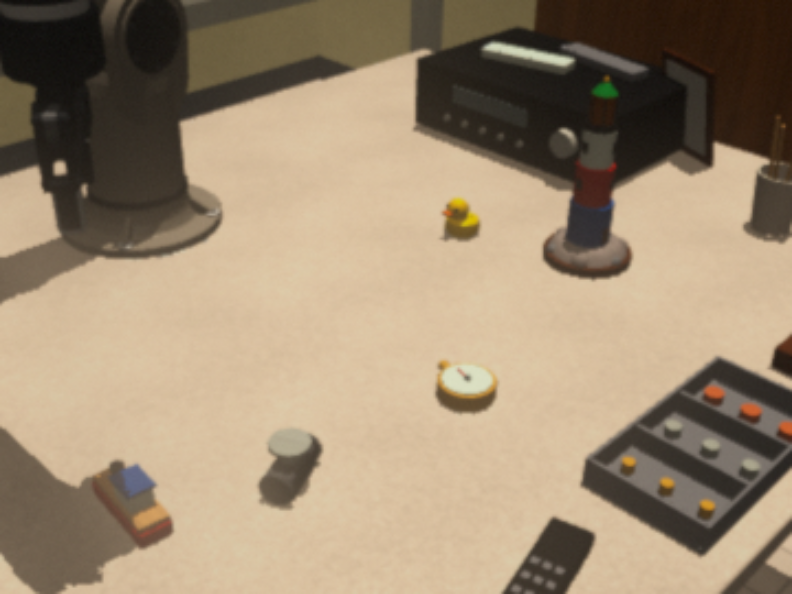

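View pics/g.png

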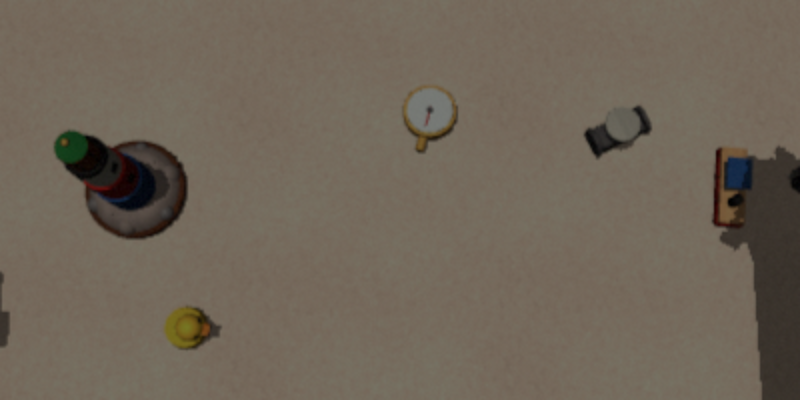

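The lighthouse is complete and upright, with the roof at (600,90) in the scene crop, and all four bystanders are in their original places. The gripper is well clear.

```bash
python3 -c "
from plant import ctrl
ctrl.job_done()"
```

```text
the job is handed in; nothing more can be done
```

The lighthouse is back together on its plinth, and I handed the job in at about 58 s of the 120 s allowed. I placed blue, red, white and then the lantern, each lowered gently until it touched and let go before the next was fetched.

- **Seating:** every piece touched down within 0.1 mm of its expected seat height, with a contact force change of about 7–9 N.
- **Alignment:** the final pictures show the tower upright. The lantern roof is at about (519, 383) mm, against about (521, 384) mm for the plinth, so they agree to within about 2–3 mm.
- **Bystanders:** the tugboat, gauge, duck and valve look unmoved in both views. I judged this by eye and did not measure it. The arm was well clear at hand-in.
- **Disagreement:** heights worked out from the two views came out about 2–5 mm lower than the depth readings (about 30 mm for red, a colour-mask error). The oblique camera also sees the sides of the bosses. I used the depth readings, which matched the stated heights to within about 2 mm.

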